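Rake the finishing stones level in the draining tray

ROBOT

A 7-joint arm with a two-finger parallel gripper is mounted at the origin on the work surface. World frame = base frame: x ahead of the robot, y to its left, z up, the work surface at z = 0. Lengths are in m, angles in rad, forces in N, time in s.
With the tool pointing down it reaches from about 0.425 to 0.8 m from the base axis. Payload 8.3 kg.
Tool frame: the origin (TCP) lies at the very end of the fingers, on their centre line; the grasp point (between the pads) lies 19 mm behind it (r.grip_point_offset is the distance from the TCP to the grasp point, in m); z points along the fingers, y is the line along which they close (so a half turn about z gives the same grasp; the last joint's range is limited). The gripper opens to 85 mm and grips with 20 to 120 N. Pads are 22 mm wide; open, the fingers measure 114 mm over their backs; the gripper's body (76 mm by 85 mm) begins 54 mm behind the grasp point. The pads swing forward as they close: fully open they stand 13 mm farther back than shut.
Start: joints at [-1.218, 0.383, 0.016, 1.37, -0.006, 1.388, -0.046], TCP at [0.252, 0.572, 0.231] pointing down, gripper open.
Joint ranges: [-2.95, 2.95], [-0.25, 2.06], [-1.52, 1.56], [0.18, 2.33], [-1.44, 4.58], [0.02, 2.06], [-3.01, 3.01]. Speed limits (rad/s): [2.39, 2.39, 3.01, 3.01, 3.14, 3.14, 3.14].

INTERFACE

Orientations are given as a unit quaternion [w, x, y, z].
In Python, from cell import sensors, imaging, r gives the robot as it stands. The module is installed in compiled form; this text tells all that it offers.
- The arm moves only by the shell command python3 -m inch 'ROWS' [OPENING] [FORCE]. ROWS is JSON, a list of rows, each a list of 2 entries, a list of its own where there are three numbers: the shift along the tool's x, y, z in cm, then the turn about the tool's z in rad. A call has 1 to 8 rows; each row shifts and turns the commanded pose from where the row before left it, along the tool's axes as they then stand; what a row does not reach is not made up. A row lasts 1/12 s, in which the tool goes at most 41.7 mm and 7.16 degrees, less where a joint would pass 70% of its speed; a pose out of reach is approached as far as the arm can. A call with a gripper value outside its range is refused whole. OPENING is the opening, from 0 (shut) to 1 (fully open), set as the call begins (- or left out, the last holds). The fingers move at their own pace and stop on an object; FORCE is the grip in N (left out, the last holds). Time passes only in rows, so rows that do not move let the fingers close. It gives the time, the measured TCP pose, the force, the opening and the grip force at its end, in the units of the state.
- sensors.sense(): the state, without advancing time (a new reading comes with each control period).
- imaging.camera(name): name is "scene" or "side" or "wrist"; returns the picture (400x640x3 uint8, red, green, blue); there is no depth.
- imaging.camera_info(name): a dict with "fx", "fy", "cx", "cy" (pixels), "cam_to_world" (4x4, takes a point from camera to world coordinates); the wrist camera has in their place "T_tool_cam" (4x4, takes a point from camera to tool coordinates, whose origin is the TCP and whose axes are the flange's). Camera axes: x right, y down, z forward; pixel columns grow to the right and rows downward; lengths in m; the calibration is good to about 2 mm. A picture is of the moment at which its call begins: read the wrist's pose just before it. camera_info takes no time and is no camera call.
- r.job_done(): hands the job in; it is judged then, once.
The state is a dict: "time_s": time; "joints": joint angles; "dq": joint speeds; "joint_torque": joint torques, N m; "tool_pos": TCP position; "tcp_rot": TCP orientation; "ft_force": force on the tool from outside, world axes, zero at the start; "torque": the same for the moment, N m; "finger_gap": opening from 0.0 (shut) to 1.0 (fully open); "grip_force": force on a finger pad.
Only numpy, scipy, OpenCV 4.12 (cv2) and the standard library are available. Lean on these libraries where they do the work, as an engineer would, in place of code of your own. Each camera call takes 0.05 s, during which the arm holds its last target. There are 200 camera calls.

TASK

The washed ceramic finishing stones lie in a heap at one end of the draining tray. Take the rake from its rest and, touching the stones with the rake only, spread them along the whole tray into one even layer: at least two in each third of its length and none lying on another; rake in long steady strokes with the teeth resting on the rubber floor, and never press or knock the rake against the tray harder than 15 N. Then stand the rake back in its rest as you found it, let go, and leave the cup, jar and hammer undisturbed.

Things in the scene. Friction and masses are not known exactly. Their poses are not given: they have to be found in the camera images.
- stand: Green stand, fixed; origin on the table under the middle of the steel tray it carries, y along the tray, x across. Inside, the tray is 330 (y) by 150 mm (x); its 4 mm walls rise 30 mm above the ribbed black rubber floor, which yields about 1 mm per 12 N.
- tray_mid (a point): Nominal middle of the tray's rubber floor, 55 mm above the table. The real floor lies up to 3 mm higher or lower here, and is tipped along its length (about the stand's x axis) by up to 0.028 rad either way, so its ends lie up to 8 mm off: find height and slope by touch. A stiff screw and pivot hold both.
- rake: Upright hand rake, 122 mm tall, 0.22 kg. Origin mid tooth tips, z up the hilt. Four steel teeth 9 mm wide, 5 thick (y), 42 long, in a row along x, 17.5 mm apart (62 mm over all); then a blue crossbar 66 (x) by 26 mm (y), 42 to 54 mm above the tips; then a square wooden hilt 24 by 24 mm, 54 to 122 mm above the tips. It rakes along its own y.
- rest: Wooden rake rest, fixed; origin on the table at its centre. Base 110 (x) by 60 mm (y), 6 thick, with two cheeks along x, 10 mm thick, tops 50 mm above the table, 14 mm slot between. The rake stands with its teeth in the slot, crossbar on the cheeks, tips 8 mm above the table, its x along the rest's x.
- orange_post: Orange post, 63 mm tall, fixed beyond the tray's far long side, 110 mm from its middle line and abreast of the middle of an end third (95 mm from the tray's middle). The stones start heaped in this third.
- grey_post: The like grey post, fixed abreast of the other, empty end third of the tray.
- cup: Steel cup, 72 mm across, 85 mm tall, a bystander; origin under its middle.
- jar: Amber jar, 64 mm across, 75 mm tall, a bystander; origin under its middle.
- hammer: Hammer lying on the bench beyond the tray, a bystander; origin under its middle, handle along x.
- stone0: Round ceramic finishing stone, 36 mm across, 16 mm thick, about 36 g; origin at its centre, z along its thickness. The nine start heaped, some on others, in one end third of the tray.
- stone1: A stone like stone0.
- stone2: A stone like stone0.
- stone3: A stone like stone0.
- stone4: A stone like stone0.
- stone5: A stone like stone0.
- stone6: A stone like stone0.
- stone7: A stone like stone0.
- stone8: A stone like stone0.
Mind the look-alikes: they are no part of the job. Leave any turquoise or yellow look-alike of the stone7 alone.

How it is judged:
On the way:
1. the rake is drawn inside the tray with its teeth resting on the floor (contact over 0.5 N, rake moving faster than 0.015 m/s) without a break for 0.6 s (contact force between rake and stand above 0.5 N and linear speed of rake above 0.015 m/s and y of rake in the frame of stand between -0.16 and 0.16 m and x of rake in the frame of stand between -0.075 and 0.075 m and z of rake in the frame of stand below 0.068 m), for 0.6 s.
At the end, for the whole second after the job is handed in: All stones at rest in the tray in one layer (centres under 26 mm above the mid-floor level, no two within 30 mm seen from above), two or more centres in each 110 mm third; the rake stands in its rest: within 30 mm along, 12 mm across, tips under 13 mm up, upright to 0.12 rad (x of stone0 in the frame of stand between -0.075 and 0.075 m and y of stone0 in the frame of stand between -0.165 and 0.165 m and z of stone0 in the frame of stand between 0.044 and 0.081 m and linear speed of each of stone0, stone1, stone2, stone3, stone4, stone5, stone6, stone7, stone8, rake below 0.02 m/s and x of stone1 in the frame of stand between -0.075 and 0.075 m and y of stone1 in the frame of stand between -0.165 and 0.165 m and z of stone1 in the frame of stand between 0.044 and 0.081 m and x of stone2 in the frame of stand between -0.075 and 0.075 m and y of stone2 in the frame of stand between -0.165 and 0.165 m and z of stone2 in the frame of stand between 0.044 and 0.081 m and x of stone3 in the frame of stand between -0.075 and 0.075 m and y of stone3 in the frame of stand between -0.165 and 0.165 m and z of stone3 in the frame of stand between 0.044 and 0.081 m and x of stone4 in the frame of stand between -0.075 and 0.075 m and y of stone4 in the frame of stand between -0.165 and 0.165 m and z of stone4 in the frame of stand between 0.044 and 0.081 m and x of stone5 in the frame of stand between -0.075 and 0.075 m and y of stone5 in the frame of stand between -0.165 and 0.165 m and z of stone5 in the frame of stand between 0.044 and 0.081 m and x of stone6 in the frame of stand between -0.075 and 0.075 m and y of stone6 in the frame of stand between -0.165 and 0.165 m and z of stone6 in the frame of stand between 0.044 and 0.081 m and x of stone7 in the frame of stand between -0.075 and 0.075 m and y of stone7 in the frame of stand between -0.165 and 0.165 m and z of stone7 in the frame of stand between 0.044 and 0.081 m and x of stone8 in the frame of stand between -0.075 and 0.075 m and y of stone8 in the frame of stand between -0.165 and 0.165 m and z of stone8 in the frame of stand between 0.044 and 0.081 m and horizontal distance between stone0 and stone1 above 0.03 m and horizontal distance between each of stone0, stone1 and stone2 above 0.03 m and horizontal distance between each of stone0, stone1, stone2 and stone3 above 0.03 m and horizontal distance between each of stone0, stone1, stone2, stone3 and stone4 above 0.03 m and horizontal distance between each of stone0, stone1, stone2, stone3, stone4 and stone5 above 0.03 m and horizontal distance between each of stone0, stone1, stone2, stone3, stone4, stone5 and stone6 above 0.03 m and horizontal distance between each of stone0, stone1, stone2, stone3, stone4, stone5, stone6 and stone7 above 0.03 m and horizontal distance between each of stone0, stone1, stone2, stone3, stone4, stone5, stone6, stone7 and stone8 above 0.03 m and ((y of any of stone0, stone1, stone2 in the frame of stand below -0.055 m and y of any of stone3, stone4, stone5 in the frame of stand below -0.055 m) or (y of any of stone0, stone1, stone2 in the frame of stand below -0.055 m and y of any of stone6, stone7, stone8 in the frame of stand below -0.055 m) or (y of any of stone3, stone4, stone5 in the frame of stand below -0.055 m and y of any of stone6, stone7, stone8 in the frame of stand below -0.055 m) or y of each of stone0, stone1 in the frame of stand below -0.055 m or y of each of stone0, stone2 in the frame of stand below -0.055 m or y of each of stone1, stone2 in the frame of stand below -0.055 m or y of each of stone3, stone4 in the frame of stand below -0.055 m or y of each of stone3, stone5 in the frame of stand below -0.055 m or y of each of stone4, stone5 in the frame of stand below -0.055 m or y of each of stone6, stone7 in the frame of stand below -0.055 m or y of each of stone6, stone8 in the frame of stand below -0.055 m or y of each of stone7, stone8 in the frame of stand below -0.055 m) and (((y of stone0 in the frame of stand between -0.055 and 0.055 m or y of stone1 in the frame of stand between -0.055 and 0.055 m or y of stone2 in the frame of stand between -0.055 and 0.055 m) and (y of stone3 in the frame of stand between -0.055 and 0.055 m or y of stone4 in the frame of stand between -0.055 and 0.055 m or y of stone5 in the frame of stand between -0.055 and 0.055 m)) or ((y of stone0 in the frame of stand between -0.055 and 0.055 m or y of stone1 in the frame of stand between -0.055 and 0.055 m or y of stone2 in the frame of stand between -0.055 and 0.055 m) and (y of stone6 in the frame of stand between -0.055 and 0.055 m or y of stone7 in the frame of stand between -0.055 and 0.055 m or y of stone8 in the frame of stand between -0.055 and 0.055 m)) or ((y of stone3 in the frame of stand between -0.055 and 0.055 m or y of stone4 in the frame of stand between -0.055 and 0.055 m or y of stone5 in the frame of stand between -0.055 and 0.055 m) and (y of stone6 in the frame of stand between -0.055 and 0.055 m or y of stone7 in the frame of stand between -0.055 and 0.055 m or y of stone8 in the frame of stand between -0.055 and 0.055 m)) or (y of stone0 in the frame of stand between -0.055 and 0.055 m and y of stone1 in the frame of stand between -0.055 and 0.055 m) or (y of stone0 in the frame of stand between -0.055 and 0.055 m and y of stone2 in the frame of stand between -0.055 and 0.055 m) or (y of stone1 in the frame of stand between -0.055 and 0.055 m and y of stone2 in the frame of stand between -0.055 and 0.055 m) or (y of stone3 in the frame of stand between -0.055 and 0.055 m and y of stone4 in the frame of stand between -0.055 and 0.055 m) or (y of stone3 in the frame of stand between -0.055 and 0.055 m and y of stone5 in the frame of stand between -0.055 and 0.055 m) or (y of stone4 in the frame of stand between -0.055 and 0.055 m and y of stone5 in the frame of stand between -0.055 and 0.055 m) or (y of stone6 in the frame of stand between -0.055 and 0.055 m and y of stone7 in the frame of stand between -0.055 and 0.055 m) or (y of stone6 in the frame of stand between -0.055 and 0.055 m and y of stone8 in the frame of stand between -0.055 and 0.055 m) or (y of stone7 in the frame of stand between -0.055 and 0.055 m and y of stone8 in the frame of stand between -0.055 and 0.055 m)) and ((y of any of stone0, stone1, stone2 in the frame of stand above 0.055 m and y of any of stone3, stone4, stone5 in the frame of stand above 0.055 m) or (y of any of stone0, stone1, stone2 in the frame of stand above 0.055 m and y of any of stone6, stone7, stone8 in the frame of stand above 0.055 m) or (y of any of stone3, stone4, stone5 in the frame of stand above 0.055 m and y of any of stone6, stone7, stone8 in the frame of stand above 0.055 m) or y of each of stone0, stone1 in the frame of stand above 0.055 m or y of each of stone0, stone2 in the frame of stand above 0.055 m or y of each of stone1, stone2 in the frame of stand above 0.055 m or y of each of stone3, stone4 in the frame of stand above 0.055 m or y of each of stone3, stone5 in the frame of stand above 0.055 m or y of each of stone4, stone5 in the frame of stand above 0.055 m or y of each of stone6, stone7 in the frame of stand above 0.055 m or y of each of stone6, stone8 in the frame of stand above 0.055 m or y of each of stone7, stone8 in the frame of stand above 0.055 m) and x of rake in the frame of rest between -0.03 and 0.03 m and y of rake in the frame of rest between -0.012 and 0.012 m and z of rake in the frame of rest below 0.013 m and angle between rake's own z axis and vertical below 0.12 rad); the robot touches nothing.
It fails at once if the rake presses or knocks on the tray with more than 15 N (contact force between rake and stand above 15 N).
It fails at once if the robot itself touches a stone with more than 1 N (contact force between any of the fingers, the arm and stone0 above 1 N or contact force between any of the fingers, the arm and stone1 above 1 N or contact force between any of the fingers, the arm and stone2 above 1 N or contact force between any of the fingers, the arm and stone3 above 1 N or contact force between any of the fingers, the arm and stone4 above 1 N or contact force between any of the fingers, the arm and stone5 above 1 N or contact force between any of the fingers, the arm and stone6 above 1 N or contact force between any of the fingers, the arm and stone7 above 1 N or contact force between any of the fingers, the arm and stone8 above 1 N).
It fails at once if the cup, jar or hammer is moved more than 15 mm (distance of any of cup, jar, hammer from where it was at the start of the episode above 0.015 m).
It also fails if it takes over 72 s, if anything falls off the work surface, if the arm or the gripper's body presses on something with over 40 N, if the wrist force passes 120 N, or if a joint passes its speed limit or range.

## Working session

There is one attempt and no reset: what is moved stays moved. The work goes in short steps, Python scripts to look and compute and a shell command to move; the robot and the scene stay as the last step left them, time stands still between calls to the robot, and variables do not carry over. Pictures are saved under pics/ and viewed, at most 10 in all, crops included, and the job is handed in when it is done.

```bash
mkdir -p pics; python3 - <<'E'
from cell import sensors, imaging, r
import cv2,numpy as np
np.set_printoptions(precision=4,suppress=True)
print(sensors.sense())
for n in("scene","side","wrist"):
    cv2.imwrite(f"pics/{n}0.png",imaging.camera(n)[:,:,::-1]); print(n,imaging.camera_info(n))
E
```

```text
{'time_s': 0.0, 'joints': array([-1.2179,  0.3842,  0.0164,  1.3712, -0.0063,  1.3882, -0.0465]), 'dq': array([ 0.001 , -0.0007,  0.0004, -0.0003, -0.    , -0.0006,  0.0004]), 'joint_torque': array([ -0.0004, -62.7584,   0.8438, -37.1839,   0.0165,   0.0135,
         0.    ]), 'tool_pos': array([0.2522, 0.5713, 0.2303]), 'tcp_rot': array([-0.0002,  0.2064,  0.9785, -0.001 ]), 'ft_force': array([0.8979, 0.0566, 0.8803]), 'torque': array([-0.0357,  0.0042, -0.014 ]), 'grip_force': 0.0, 'finger_gap': 1.0019640844322977}
scene {'fx': 470.72745942617587, 'fy': 470.72745942617587, 'cx': 314.5015070609408, 'cy': 201.98588429287318, 'cam_to_world': array([[-0.0681,  0.6539, -0.7535,  1.5805],
       [ 0.9977,  0.0449, -0.0512,  0.0812],
       [ 0.0004, -0.7553, -0.6554,  0.9348],
       [ 0.    ,  0.    ,  0.    ,  1.    ]])}
side {'fx': 465.63720595462087, 'fy': 465.63720595462087, 'cx': 311.7348887492096, 'cy': 197.77438063470888, 'cam_to_world': array([[ 0.9975, -0.0607,  0.0365,  0.5408],
       [-0.0701, -0.7678,  0.6368, -0.6493],
       [-0.0106, -0.6378, -0.7702,  0.8622],
       [ 0.    ,  0.    ,  0.    ,  1.    ]])}
wrist {'fx': 329.99754568321833, 'fy': 329.99754568321833, 'cx': 325.11335831577713, 'cy': 199.55628015307693, 'T_tool_cam': array([[-0.0002, -0.954 , -0.2997,  0.0764],
       [ 1.    , -0.0003,  0.0004, -0.0003],
       [-0.0005, -0.2997,  0.954 , -0.1431],
       [ 0.    ,  0.    ,  0.    ,  1.    ]])}
```

View pics/scene0.png

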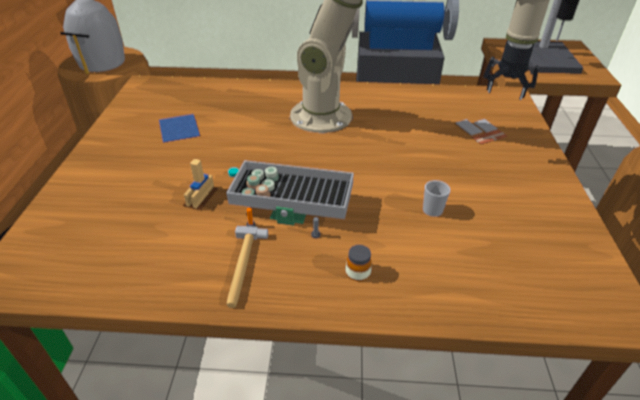

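View pics/side0.png

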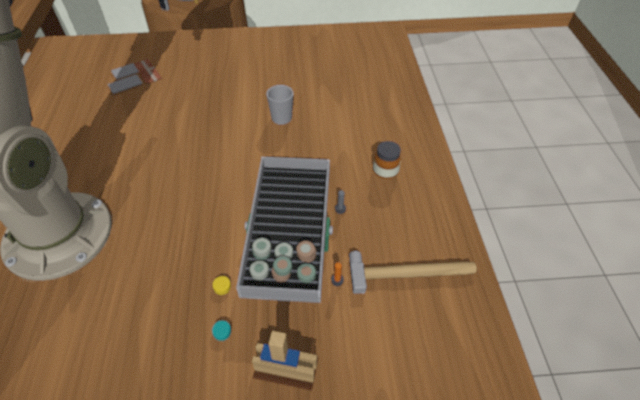

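Side view: the tray spans about (262,160)–(322,298), with the stones at its lower (−y) end by the orange post (338,272). The rake is in its rest at (280,355). The yellow (221,285) and turquoise (222,330) discs are look-alikes outside the tray and stay put. The cup is at (280,105), the jar at (387,160) and the hammer at (410,271).

```bash
python3 - <<'E'
import cv2
a=cv2.imread("pics/side0.png")[150:390,205:365]
b=cv2.imread("pics/scene0.png")[150:230,175:365]
a=cv2.resize(a,None,fx=2.5,fy=2.5,interpolation=cv2.INTER_CUBIC)
b=cv2.resize(b[:, :100],None,fx=4,fy=4,interpolation=cv2.INTER_CUBIC)
import numpy as np
o=np.zeros((600,800,3),np.uint8); o[:600,:400]=a; o[:320,400:]=b
cv2.imwrite("pics/crop1.png",o)
E
```

```text
(no output)
```

View pics/crop1.png

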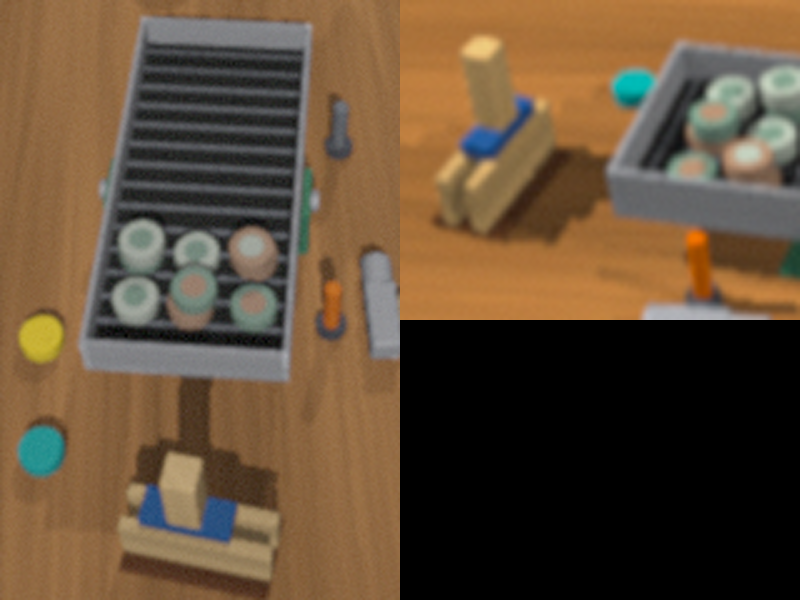

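```bash
cat > h.py <<'E'
import numpy as np,cv2
from cell import sensors,imaging,r
from scipy.spatial.transform import Rotation as R
np.set_printoptions(precision=4,suppress=True)
def ray(n,u,v,z,T=None):
    c=imaging.camera_info(n)
    if T is None:T=c["cam_to_world"]
    d=T[:3,:3]@[(u-c["cx"])/c["fx"],(v-c["cy"])/c["fy"],1]
    return T[:3,3]+d*(z-T[2,3])/d[2]
def tool():
    s=sensors.sense();q=s["tcp_rot"];T=np.eye(4);T[:3,:3]=R.from_quat(q[[1,2,3,0]]).as_matrix();T[:3,3]=s["tool_pos"];return T
def wcam(): return tool()@imaging.camera_info("wrist")["T_tool_cam"]
E
python3 - <<'E'
from h import *
C=lambda x,y:(x/2.5+205,y/2.5+150)
D=lambda x,y:((x-400)/4+175,y/4+150)
for n,p,z in [("TL",(143,18),.089),("TR",(311,25),.089),("BL",(84,345),.089),("BR",(289,354),.089),("hilt",(184,463),.13),("bar L",(140,505),.062),("barR",(237,519),.062),("cheekF L",(121,523),.05),("cheekF R",(276,550),.05),("cheekB L",(127,490),.05),("cheekB R",(279,513),.05),("orange",(332,285),.063),("grey",(340,103),.063)]:
    print(n,ray("side",*C(*p),z))
print("scene")
for n,p,z in [("-y-x",(683,43),.089),("-y+x",(610,167),.089),("hilt",(483,47),.13),("barend+x-",(465,145),.062),("bar -x+",(532,107),.062),("orange",(697,233),.063)]:
    print(n,ray("scene",*D(*p),z))
for p in [(354,171),(349,209)]:print(ray("scene",*p,.089))
E
```

```text
TL [0.4711 0.1213 0.089 ]
TR [0.626  0.0997 0.089 ]
BL [ 0.4264 -0.2168  0.089 ]
BR [ 0.578  -0.2358  0.089 ]
hilt [ 0.5007 -0.3319  0.13  ]
bar L [ 0.4654 -0.3309  0.062 ]
barR [ 0.5328 -0.3459  0.062 ]
cheekF L [ 0.4509 -0.3381  0.05  ]
cheekF R [ 0.5585 -0.365   0.05  ]
cheekB L [ 0.455  -0.3144  0.05  ]
cheekB R [ 0.5625 -0.3392  0.05  ]
orange [ 0.6184 -0.1635  0.063 ]
grey [0.6457 0.0254 0.063 ]
scene
-y-x [ 0.4311 -0.207   0.089 ]
-y+x [ 0.581  -0.2318  0.089 ]
hilt [ 0.5016 -0.3364  0.13  ]
barend+x- [ 0.5314 -0.3535  0.062 ]
bar -x+ [ 0.4832 -0.3151  0.062 ]
orange [ 0.6172 -0.1662  0.063 ]
[0.4601 0.1226 0.089 ]
[0.6305 0.1099 0.089 ]
```

```bash
python3 -m inch '[[[0,0,0],-0.09],[[0,0,0],-0.09],[[-2.73,-2.525,0],0],[[-2.73,-2.525,0],0],[[-2.73,-2.525,0],0],[[-2.73,-2.525,0],0],[[-2.73,-2.525,0],0],[[-2.73,-2.525,0],0]]' 1 30
python3 -m inch '[[[-2.73,-2.525,0],0],[[-2.73,-2.525,0],0],[[-2.73,-2.525,0],0],[[-2.73,-2.525,0],0],[[-2.73,-2.525,0],0],[[-2.73,-2.525,0],0]]'
python3 -m inch '[[[-0.89,-3.72,0],0],[[-0.89,-3.72,0],0],[[-0.89,-3.72,0],0],[[-0.89,-3.72,0],0],[[-0.89,-3.72,0],0],[[-0.89,-3.72,0],0],[[-0.89,-3.72,0],0],[[0,0,0],0]]'
python3 -c "
from h import *
np.save('wT1.npy',wcam());cv2.imwrite('pics/w1.png',imaging.camera('wrist')[:,:,::-1])"
python3 -m inch '[[[-0.89,-3.72,0],0],[[-0.89,-3.72,0],0],[[-0.89,-3.72,0],0],[[-0.89,-3.72,0],0],[[-0.89,-3.72,0],0],[[-0.89,-3.72,0],0],[[-0.89,-3.72,0],0],[[0,0,0],0]]'
python3 -c "
from h import *
np.save('wT2.npy',wcam());cv2.imwrite('pics/w2.png',imaging.camera('wrist')[:,:,::-1])
a=np.vstack([cv2.imread('pics/w1.png'),cv2.imread('pics/w2.png')]);cv2.imwrite('pics/w12.png',cv2.resize(a,(480,600)))
"
```

```text
time_s: 0.82
tool_pos: [0.3769, 0.3844, 0.2311]
tcp_rot: [-0.0, 0.118, 0.993, -0.0]
ft_force: [0.9, 0.3, 0.2]
finger_gap: 0.998
grip_force: 0.0
time_s: 1.32
tool_pos: [0.5007, 0.1989, 0.2312]
tcp_rot: [-0.0, 0.118, 0.993, -0.0]
ft_force: [0.5, 0.4, -0.3]
finger_gap: 1.004
grip_force: 0.0
time_s: 1.98
tool_pos: [0.4988, -0.0764, 0.2317]
tcp_rot: [0.0, 0.123, 0.992, -0.001]
ft_force: [0.1, -0.5, -0.5]
finger_gap: 1.003
grip_force: 0.0
time_s: 2.7
tool_pos: [0.4967, -0.3423, 0.2306]
tcp_rot: [-0.001, 0.122, 0.993, -0.002]
ft_force: [-1.9, -0.2, 0.4]
finger_gap: 1.003
grip_force: 0.0
```

View pics/w12.png

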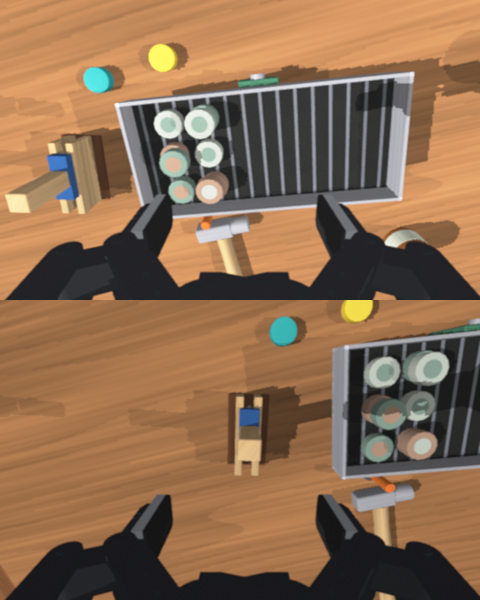

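```bash
python3 - <<'E'
from h import *
T1=np.load('wT1.npy');T2=np.load('wT2.npy')
for n,p,z in [("-y-x",(116,104),.089),("+y-x",(413,73),.089),("+y+x",(402,200),.089)]: print(n,ray("wrist",p[0]/.75,p[1]/.75,z,T1))
for n,p,z in [("hilt",(249,447-300),.13),("ch",(239,394-300),.05),("ch",(259,396-300),.05),("ch",(239,474-300),.05),("ch",(255,474-300),.05),("tr-y-x",(334,347-300),.089),("tr-y+x",(340,479-300),.089)]: print(n,ray("wrist",p[0]/.75,p[1]/.75,z,T2))
print(tool()[:3])
E
```

```text
-y-x [ 0.4228 -0.2088  0.089 ]
+y-x [0.4714 0.1221 0.089 ]
+y+x [0.6277 0.1011 0.089 ]
hilt [ 0.4949 -0.3371  0.13  ]
ch [ 0.4466 -0.3373  0.05  ]
ch [ 0.4553 -0.313   0.05  ]
ch [ 0.554  -0.3647  0.05  ]
ch [ 0.5594 -0.3427  0.05  ]
tr-y-x [ 0.4207 -0.2252  0.089 ]
tr-y+x [ 0.5751 -0.2389  0.089 ]
[[-0.9708  0.2399 -0.0023  0.4978]
 [ 0.2399  0.9708 -0.0018 -0.3389]
 [ 0.0018 -0.0023 -1.      0.2305]]
```

```bash
python3 -m inch '[[[0,0.28,3],0],[[0,0,3.5],0],[[0,0,3.5],0],[[0,0,3],0],[[0,0,2.2],0],[[0,0,0.45],0],[[0,0,0],0],[[0,0,0],0]]'
python3 -m inch '[[[0,0,0],0],[[0,0,0],0],[[0,0,0],0],[[0,0,0],0],[[0,0,0],0],[[0,0,0],0],[[0,0,0],0],[[0,0,0],0]]' 0 30
python3 -m inch '[[[0,0,0],0],[[0,0,0],0],[[0,0,0],0],[[0,0,0],0]]' 0 80
```

```text
time_s: 3.42
tool_pos: [0.5014, -0.3316, 0.0759]
tcp_rot: [0.0, 0.117, 0.993, -0.0]
ft_force: [0.4, 0.1, -0.0]
finger_gap: 0.999
grip_force: 0.0
time_s: 4.08
tool_pos: [0.4999, -0.334, 0.0753]
tcp_rot: [0.0, 0.118, 0.993, -0.001]
ft_force: [-1.7, -5.7, 1.1]
finger_gap: 0.278
grip_force: 30.4
time_s: 4.42
tool_pos: [0.4999, -0.334, 0.0753]
tcp_rot: [0.0, 0.118, 0.993, -0.001]
ft_force: [0.1, -5.0, 1.0]
finger_gap: 0.272
grip_force: 78.1
```

```bash
python3 -m inch '[[[0,0,-1.5],0],[[0,0,-3],0],[[0,0,-3],0],[[0,0,-3],0],[[0,0,-0.5],-0.05],[[0,0,0],-0.05],[[0,0,0],0],[[0,0,0],0]]'
python3 -m inch '[[[0.13,3.7,0],0],[[0.13,3.7,0],0],[[0.13,3.7,0],0],[[0.13,3.7,0],0],[[0.13,3.7,0],0],[[0.13,3.7,0],0],[[0.13,3.7,0],0],[[0.13,3.7,0],0]]'
python3 -m inch '[[[0.13,3.7,0],0],[[0.13,3.7,0],0],[[0.13,3.7,0],0],[[0,0,0],0],[[0,0,0],0],[[0,0,0],0]]'
cat >> h.py <<'E'
C0=np.array([.524,-.058]);YAW=-.14
def loc():
    s=sensors.sense();c,n=np.cos(YAW),np.sin(YAW);d=s["tool_pos"][:2]-C0
    q=s["tcp_rot"];return dict(t=round(s["time_s"],2),x=round((c*d[0]+n*d[1])*1e3,1),y=round((-n*d[0]+c*d[1])*1e3,1),tip=round((s["tool_pos"][2]-.0673)*1e3,1),yaw=round(-2*np.arctan2(q[1],q[2]),3),F=s["ft_force"].round(1),M=s["torque"].round(2),g=round(s["finger_gap"],3))
E
python3 - <<'E'
from h import *
print(loc())
cv2.imwrite('pics/side2.png',cv2.resize(imaging.camera('side')[140:380,200:370,::-1],None,fx=2.5,fy=2.5))
E
```

```text
time_s: 5.08
tool_pos: [0.5001, -0.3314, 0.1842]
tcp_rot: [-0.001, 0.068, 0.998, 0.001]
ft_force: [-0.4, -0.7, -2.2]
finger_gap: 0.267
grip_force: 79.8
time_s: 5.75
tool_pos: [0.5293, -0.0354, 0.1841]
tcp_rot: [-0.001, 0.069, 0.998, 0.0]
ft_force: [1.0, -0.6, -2.4]
finger_gap: 0.27
grip_force: 79.8
time_s: 6.25
tool_pos: [0.5407, 0.0726, 0.184]
tcp_rot: [-0.001, 0.068, 0.998, -0.001]
ft_force: [-0.1, -0.3, -3.5]
finger_gap: 0.272
grip_force: 80.0
{'t': 6.25, 'x': np.float64(-1.7), 'y': np.float64(131.7), 'tip': np.float64(116.7), 'yaw': np.float64(-0.137), 'F': array([-0.1, -0.3, -3.5]), 'M': array([-0.03,  0.05,  0.  ]), 'g': 0.272}
```

View pics/side2.png

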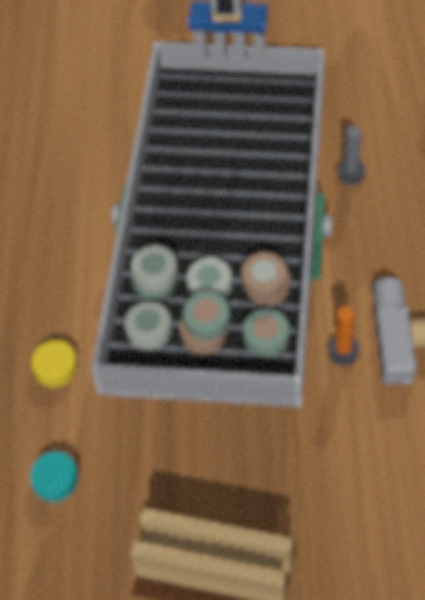

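The rake is held square above the far end of the tray, and the rest is empty. Stone top faces: singles at (148,322), (267,330), (208,273); stack tops at (155,263), (205,310), (263,270).

```bash
python3 - <<'E'
from h import *
c,n=np.cos(YAW),np.sin(YAW)
for p,z in [((148,322),.071),((267,330),.071),((208,273),.071),((155,263),.087),((205,310),.087),((263,270),.087)]:
    q=ray("side",p[0]/2.5+200,p[1]/2.5+140,z)[:2]-C0; print(p,(c*q[0]+n*q[1])*1e3,(-n*q[0]+c*q[1])*1e3)
E
cat > ok.py <<'E'
import sys
from h import *
l=loc();print(l["y"],l["tip"],l["F"])
sys.exit(0 if l["F"][2]<float(sys.argv[1]) else 1)
E
python3 -m inch '[[[0,0,2],0],[[0,0,2],0],[[0,0,0.8],0],[[0,0,0],0],[[0,0,0],0]]'>/dev/null; python3 ok.py 9
python3 -m inch '[[[0,0,0.1],0],[[0,0,0.1],0]]' >/dev/null; python3 ok.py 0 
```

```text
(148, 322) -45.24970362373783 -116.95339181080118
(267, 330) 48.49657498760641 -118.19520257243666
(208, 273) -3.2066720185794875 -68.48384254656625
(155, 263) -44.44157702419947 -72.10464433146265
(205, 310) 0.25206907550158475 -112.94474589013299
(263, 270) 42.16716274220072 -73.32735444956748
131.1 69.6 [-0.1 -0.1 -2. ]
132.1 68.7 [ 0.3 -0.7 -2.2]
```

```bash
s(){ python3 ok.py 0 || exit; }
python3 -m inch '[[[0,0,0.1],0],[[0,0,0.1],0]]'>/dev/null; s
python3 -m inch '[[[0,0,0.1],0],[[0,0,0.1],0]]'>/dev/null; s
python3 -m inch '[[[0,0,0.05],0],[[0,0,0.05],0]]'>/dev/null; s
python3 -m inch '[[[0,0,0.05],0],[[0,0,0.05],0]]'>/dev/null; s
python3 -m inch '[[[0,0,0.05],0],[[0,0,0.05],0]]'>/dev/null; s
python3 -m inch '[[[0,0,0.05],0],[[0,0,0.05],0]]'>/dev/null; s
python3 -m inch '[[[0,0,0.05],0],[[0,0,0.05],0]]'>/dev/null; s
python3 -m inch '[[[0,0,0.05],0],[[0,0,0.05],0]]'>/dev/null; s
python3 -m inch '[[[0,0,0.05],0],[[0,0,0.05],0]]'>/dev/null; s
python3 -m inch '[[[0,0,0.05],0],[[0,0,0.05],0]]'>/dev/null; s
python3 -m inch '[[[0,0,0.05],0],[[0,0,0.05],0]]'>/dev/null; s
python3 -m inch '[[[0,0,0.05],0],[[0,0,0.05],0]]'>/dev/null; s
python3 -m inch '[[[0,0,0.05],0],[[0,0,0.05],0]]'>/dev/null; s
python3 -m inch '[[[0,0,0.05],0],[[0,0,0.05],0]]'>/dev/null; s
```

```text
132.3 66.0 [ 0.   0.1 -2.4]
132.2 63.6 [ 0.4 -0.4 -1.2]
132.2 62.4 [ 0.4 -0.4 -1.9]
132.2 61.4 [ 0.2 -0.9 -2.2]
132.1 60.4 [ 0.1  0.3 -1.7]
132.1 59.4 [ 1.1  0.2 -1.6]
132.2 58.8 [-0.9 -0.5  3.1]
```

```bash
s(){ python3 ok.py 0 || exit; }
python3 -m inch '[[[0,0,-0.7],0],[[0,-3,0],0],[[0,-3.2,0],0],[[0,-3.2,0],0],[[0,-2.8,0],0],[[0,0,0.3],0],[[0,0,0],0],[[0,0,0],0]]'>/dev/null; s
python3 -m inch '[[[0,0,0.1],0],[[0,0,0.1],0]]'>/dev/null; s
python3 -m inch '[[[0,0,0.05],0],[[0,0,0.05],0]]'>/dev/null; s
python3 -m inch '[[[0,0,0.05],0],[[0,0,0.05],0]]'>/dev/null; s
python3 -m inch '[[[0,0,0.05],0],[[0,0,0.05],0]]'>/dev/null; s
python3 -m inch '[[[0,0,0.05],0],[[0,0,0.05],0]]'>/dev/null; s
python3 -m inch '[[[0,0,0.05],0],[[0,0,0.05],0]]'>/dev/null; s
python3 -m inch '[[[0,0,0.05],0],[[0,0,0.05],0]]'>/dev/null; s
python3 -m inch '[[[0,0,0.05],0],[[0,0,0.05],0]]'>/dev/null; s
python3 -m inch '[[[0,0,0.05],0],[[0,0,0.05],0]]'>/dev/null; s
python3 -m inch '[[[0,0,0.05],0],[[0,0,0.05],0]]'>/dev/null; s
python3 -m inch '[[[0,0,0.05],0],[[0,0,0.05],0]]'>/dev/null; s
python3 -m inch '[[[0,0,0.05],0],[[0,0,0.05],0]]'>/dev/null; s
```

```text
10.7 62.7 [ 0.7  0.4 -2.7]
11.6 60.5 [-0.3  0.4 -2.1]
10.9 59.4 [ 0.4 -0.7 -2.7]
10.4 58.4 [-0.4  0.5 -2.5]
10.2 57.4 [-0.   1.2 -1.7]
10.1 56.7 [-1.4  0.3  3.1]
```

```bash
s(){ python3 ok.py 6 || exit; }
python3 -m inch '[[[0,0.3,-0.005],0],[[0,0.5,-0.009],0],[[0,0.5,-0.009],0],[[0,0.5,-0.009],0]]'>/dev/null; s
python3 -m inch '[[[0,0.5,-0.009],0],[[0,0.5,-0.009],0],[[0,0.5,-0.009],0],[[0,0.5,-0.009],0]]'>/dev/null; s
python3 -m inch '[[[0,0.5,-0.009],0],[[0,0.5,-0.009],0],[[0,0.5,-0.009],0],[[0,0.5,-0.009],0]]'>/dev/null; s
python3 -m inch '[[[0,0.5,-0.009],0],[[0,0.5,-0.009],0],[[0,0.5,-0.009],0],[[0,0.5,-0.009],0]]'>/dev/null; s
```

```text
28.6 57.1 [-0.9 -2.3  1.2]
48.5 57.3 [-0.5 -2.8  2.7]
68.5 57.6 [-0.3 -2.6  4. ]
88.6 57.9 [-0.8 -4.3  4.2]
```

```bash
python3 -m inch '[[[0,0,-2.5],0],[[0,0,-2.5],0],[[-0.85,-3.68,0],0],[[-0.85,-3.68,0],0],[[-0.85,-3.68,0],0],[[-0.85,-3.68,0],0],[[-0.85,-3.68,0],0],[[0,0,0],0]]' >/dev/null
python3 -m inch '[[[0,0,1.3],0],[[0,0,0],0],[[0,0,0],0]]' >/dev/null
python3 - <<'E'
from h import *
print(loc())
a=cv2.resize(imaging.camera('side')[190:310,230:350,::-1],None,fx=3.3,fy=3.3,interpolation=cv2.INTER_CUBIC)
b=cv2.resize(imaging.camera('scene')[140:240,210:310,::-1],(396,396),interpolation=cv2.INTER_CUBIC)
cv2.imwrite('pics/p6.png',np.hstack([a,b]))
E
```

```text
{'t': 11.8, 'x': np.float64(41.4), 'y': np.float64(-93.9), 'tip': np.float64(93.4), 'yaw': np.float64(-0.134), 'F': array([-0.1,  0.7, -1.9]), 'M': array([-0.02, -0.02, -0.03]), 'g': 0.271}
```

View pics/p6.png

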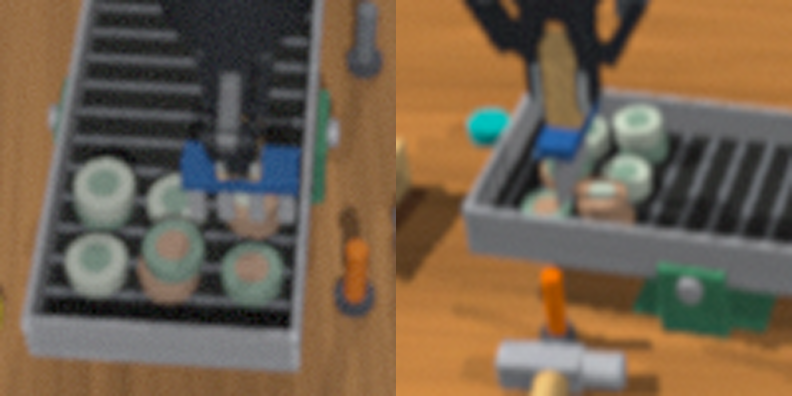

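The teeth stand just behind the brown stack's top stone, clear of the mid stack, so I'll lower and push the top stone off.

```bash
s(){ python3 ok.py 2 || exit; }
python3 -m inch '[[[0,0,0.5],0],[[0,0,0.3],0]]'>/dev/null; s
python3 -m inch '[[[0,0,0.3],0],[[0,0,0.3],0]]'>/dev/null; s
python3 -m inch '[[[0,0,0.3],0],[[0,0,0],0]]'>/dev/null; s
python3 -m inch '[[[0,0.6,0],0],[[0,0.6,0],0],[[0,0.6,0],0],[[0,0.6,0],0]]'>/dev/null; s
python3 -m inch '[[[0,0.6,0],0],[[0,0.6,0],0],[[0,0.3,0],0],[[0,0,0],0]]'>/dev/null; s
python3 - <<'E'
from h import *
print(loc())
a=cv2.resize(imaging.camera('side')[190:310,230:350,::-1],None,fx=3.3,fy=3.3,interpolation=cv2.INTER_CUBIC)
b=cv2.resize(imaging.camera('scene')[140:240,220:320,::-1],(396,396),interpolation=cv2.INTER_CUBIC)
cv2.imwrite('pics/p7.png',np.hstack([a,b]))
E
```

```text
-94.9 86.8 [ 0.3 -0.8 -1.5]
-95.4 80.6 [ 0.7  0.1 -2.2]
-95.5 77.1 [ 0.1  0.2 -2.9]
-70.6 78.0 [ 0.7 -0.9 -1.8]
-55.3 77.9 [-0.3 -1.  -2. ]
{'t': 13.07, 'x': np.float64(42.2), 'y': np.float64(-55.3), 'tip': np.float64(77.9), 'yaw': np.float64(-0.134), 'F': array([-0.3, -1. , -2. ]), 'M': array([ 0.  , -0.04, -0.03]), 'g': 0.276}
```

View pics/p7.png

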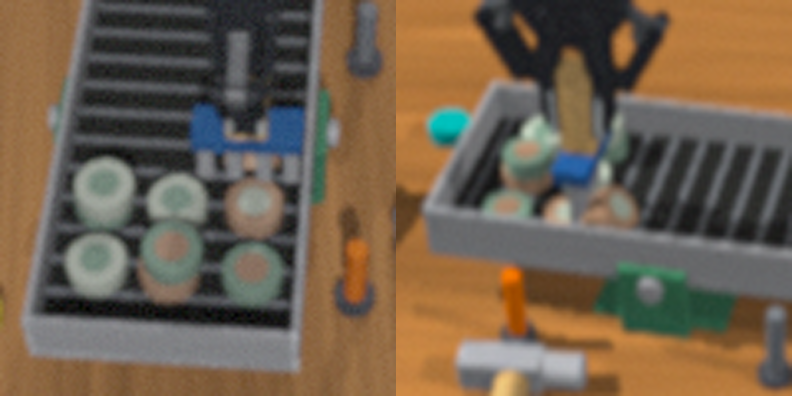

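The top stone leans with its rear edge on the teeth. I'll push it a few more mm, lower to the floor and drive it to the far third.

```bash
s(){ python3 ok.py 3 || exit; }
python3 -m inch '[[[0,0.3,0],0],[[0,0.35,0],0],[[0,0,0],0]]'>/dev/null; s
python3 -m inch '[[[0,0,0.4],0],[[0,0,0.4],0]]'>/dev/null; s
python3 -m inch '[[[0,0,0.4],0],[[0,0,0.3],0]]'>/dev/null; s
python3 -m inch '[[[0,0,0.3],0],[[0,0,0.1],0],[[0,0,0],0]]'>/dev/null; s
python3 -m inch '[[[0,0,0.05],0],[[0,0,0],0]]'>/dev/null; s
python3 -m inch '[[[0,0.5,-0.01],0],[[0,0.8,-0.014],0],[[0,0.8,-0.014],0],[[0,0.8,-0.014],0]]'>/dev/null; s
python3 -m inch '[[[0,0.8,-0.014],0],[[0,0.8,-0.014],0],[[0,0.8,-0.014],0],[[0,0.8,-0.014],0]]'>/dev/null; s
python3 -m inch '[[[0,0.8,-0.014],0],[[0,0.8,-0.014],0],[[0,0.8,-0.014],0],[[0,0.8,-0.014],0]]'>/dev/null; s
python3 -m inch '[[[0,0.8,-0.014],0],[[0,0.8,-0.014],0],[[0,0.8,-0.014],0],[[0,0.8,-0.014],0]]'>/dev/null; s
python3 -m inch '[[[0,0.8,-0.014],0],[[0,0.6,-0.01],0],[[0,0,0],0]]'>/dev/null; s
python3 - <<'E'
from h import *
print(loc())
E
```

```text
-49.3 77.8 [-0.3  0.5 -2.2]
-50.1 70.0 [-1.3  2.1  9.5]
```

```bash
python3 -m inch '[[[0,0,-1.5],0],[[0,0,-2],0],[[0,-2.5,0],0],[[0,-2.5,0],0],[[0,0,0],0],[[0,0,0],0]]' >/dev/null
python3 - <<'E'
from h import *
print(loc())
a=cv2.resize(imaging.camera('side')[185:305,230:350,::-1],None,fx=3.3,fy=3.3,interpolation=cv2.INTER_CUBIC)
b=cv2.resize(imaging.camera('scene')[140:240,220:320,::-1],(396,396),interpolation=cv2.INTER_CUBIC)
cv2.imwrite('pics/p8.png',np.hstack([a,b]))
E
```

```text
{'t': 14.08, 'x': np.float64(41.7), 'y': np.float64(-102.7), 'tip': np.float64(104.6), 'yaw': np.float64(-0.14), 'F': array([ 0. ,  0.8, -3.2]), 'M': array([ 0.01, -0.02,  0.01]), 'g': 0.274}
```

View pics/p8.png

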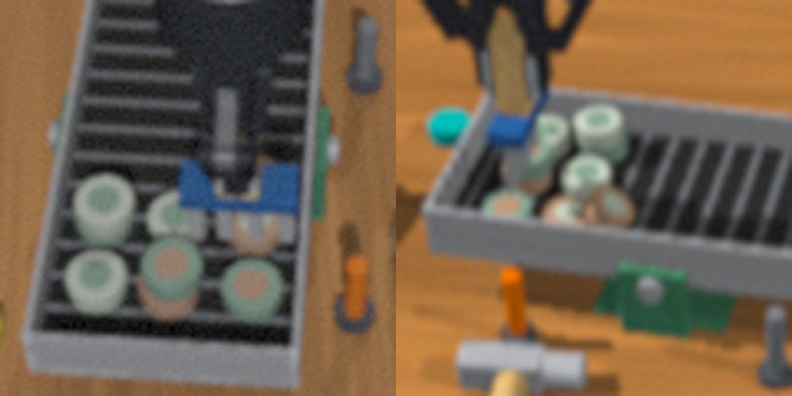

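The top stone leans with its rear edge still on the lower stone. I'll push again just above the lower stone's top.

```bash
s(){ python3 ok.py 2 || exit; }
python3 -m inch '[[[0,2,0],0],[[0,0,1],0],[[0,0,1],0],[[0,0,0.7],0],[[0,0,0],0]]'>/dev/null; s
python3 -m inch '[[[0,0,0.2],0],[[0,0,0.15],0],[[0,0,0],0]]'>/dev/null; s
python3 -m inch '[[[0,0.6,0],0],[[0,0.6,0],0],[[0,0.6,0],0],[[0,0.6,0],0]]'>/dev/null; s
python3 -m inch '[[[0,0.5,0],0],[[0,0.4,0],0],[[0,0.4,0],0],[[0,0.2,0],0],[[0,0,0],0]]'>/dev/null; s
python3 -m inch '[[[0,0,0.2],0],[[0,0,0.2],0],[[0,0,0],0]]'>/dev/null; s
python3 -m inch '[[[0,0,0.2],0],[[0,0,0.2],0]]'>/dev/null; s
python3 -m inch '[[[0,0,0.2],0],[[0,0,0.2],0]]'>/dev/null; s
python3 -m inch '[[[0,0,0.2],0],[[0,0,0.1],0],[[0,0,0],0]]'>/dev/null; s
```

```text
-80.0 75.5 [-0.3  0.9 -1.6]
-80.6 74.3 [-0.5 -0.4 -2.7]
-55.1 74.6 [-0.1 -0.5 -2.6]
-40.5 74.3 [ 0.7  0.2 -1.6]
-41.6 69.8 [-0.2 -0.  -2. ]
-41.4 66.3 [-0.5  0.3 -2. ]
-41.3 62.1 [ 0.7 -1.1 -1.8]
-41.1 59.0 [ 0.7  0.4 -2.7]
```

```bash
s(){ python3 ok.py 4 || exit; }
python3 -m inch '[[[0,0,0.1],0],[[0,0,0.08],0],[[0,0,0],0]]'>/dev/null; s
python3 -m inch '[[[0,0.5,-0.01],0],[[0,0.8,-0.014],0],[[0,0.8,-0.014],0],[[0,0.8,-0.014],0]]'>/dev/null; s
python3 -m inch '[[[0,0.8,-0.014],0],[[0,0.8,-0.014],0],[[0,0.8,-0.014],0],[[0,0.8,-0.014],0]]'>/dev/null; s
python3 -m inch '[[[0,0.8,-0.014],0],[[0,0.8,-0.014],0],[[0,0.8,-0.014],0],[[0,0.8,-0.014],0]]'>/dev/null; s
python3 -m inch '[[[0,0.8,-0.014],0],[[0,0.8,-0.014],0],[[0,0.8,-0.014],0],[[0,0.6,-0.014],0],[[0,0.3,0],0]]'>/dev/null; s
python3 -m inch '[[[0,-0.6,-2.5],0],[[0,-0.4,-2.5],0],[[4,-3.2,0],0],[[4,-3.2,0],0],[[0,-3,0],0],[[0,-3,0],0],[[0,-3,0],0],[[0,0,0],0]]'>/dev/null;
python3 - <<'E'
from h import *
print(loc())
np.save('wT3.npy',wcam());w=imaging.camera('wrist')[:,:,::-1];cv2.imwrite('pics/w3.png',w)
a=imaging.camera('side')[:,:,::-1];cv2.imwrite('pics/s3.png',a)
a=cv2.resize(a[150:310,230:350],(390,520),interpolation=cv2.INTER_CUBIC)
b=cv2.resize(imaging.camera('scene')[140:240,210:370,::-1],(400,250),interpolation=cv2.INTER_CUBIC)
o=np.zeros((520,790,3),np.uint8);o[:,:390]=a;o[:250,390:]=b;o[250:500,390:]=cv2.resize(w,(400,250))
cv2.imwrite('pics/p9.png',o)
E
```

```text
-41.1 57.5 [-0.8 -0.3 -2.4]
-10.7 58.2 [ 1.2  0.8 -2.2]
20.9 58.7 [ 0.9 -0.4 -1. ]
52.6 59.2 [-0.4 -1.2 -2.4]
86.3 59.7 [-0.3  0.  -2.4]
{'t': 18.77, 'x': np.float64(-23.7), 'y': np.float64(-75.0), 'tip': np.float64(110.5), 'yaw': np.float64(-0.145), 'F': array([-1.2, -1.3, -1.1]), 'M': array([-0.06,  0.07,  0.03]), 'g': 0.269}
```

```bash
cat > det.py <<'E'
from h import *
# rectify side image to plane through stone tops, 1px=1mm, local x->cols(-80..80), y->rows (170..-170)
def rect(img,zoff,cam="side",T=None):
    c=imaging.camera_info(cam);T=c["cam_to_world"] if T is None else T
    X,Y=np.meshgrid(np.arange(-80,81),np.arange(170,-171,-1))
    x,y=X/1e3,Y/1e3;k,n=np.cos(YAW),np.sin(YAW)
    P=np.stack([C0[0]+k*x-n*y,C0[1]+n*x+k*y,.0568+.0172*y+zoff],-1)
    p=(P-T[:3,3])@T[:3,:3]
    return cv2.remap(img,(p[...,0]/p[...,2]*c["fx"]+c["cx"]).astype(np.float32),(p[...,1]/p[...,2]*c["fy"]+c["cy"]).astype(np.float32),cv2.INTER_LINEAR)
def stones(img,zoff=.016,lo=95,box=None,**k):
    q=rect(img,zoff,**k);g=cv2.GaussianBlur(q,(0,0),2).astype(int)
    # rubber black / ribs grey-dark; stones bright; score = mean of brightness minus surroundings
    b=g.max(2).astype(np.float32)
    K=np.zeros((61,61),np.float32);cv2.circle(K,(30,30),22,-1/ (22*22-18*18)/3.14,-1);cv2.circle(K,(30,30),17,1/(17*17)/3.14,-1)
    m=np.minimum(b,150); s=cv2.filter2D(m,-1,K);out=[]
    s[:, :14]=-9;s[:,147:]=-9
    for _ in range(12):
        v=s.max()
        if v<22:break
        i,j=np.unravel_index(s.argmax(),s.shape);out.append((j-80,170-i,round(float(v)),q[i,j][::-1].tolist()));cv2.circle(s,(j,i),24,-99,-1)
    return out
E
python3 - <<'E'
from det import *
for o in stones(cv2.imread('pics/s3.png')):print('s',o)
for o in stones(cv2.imread('pics/w3.png'),cam='wrist',T=np.load('wT3.npy')):print('w',o)
print('before')
for o in stones(cv2.imread('pics/w1.png'),cam='wrist',T=np.load('wT1.npy')):print('w1',o)
E
```

```text
s (np.int64(44), np.int64(-68), 25, [161, 166, 156])
s (np.int64(40), np.int64(109), 24, [161, 169, 160])
s (np.int64(-44), np.int64(-127), 23, [144, 150, 141])
s (np.int64(47), np.int64(-117), 23, [151, 126, 110])
before
w1 (np.int64(47), np.int64(-118), 24, [224, 185, 158])
```

View pics/p9.png

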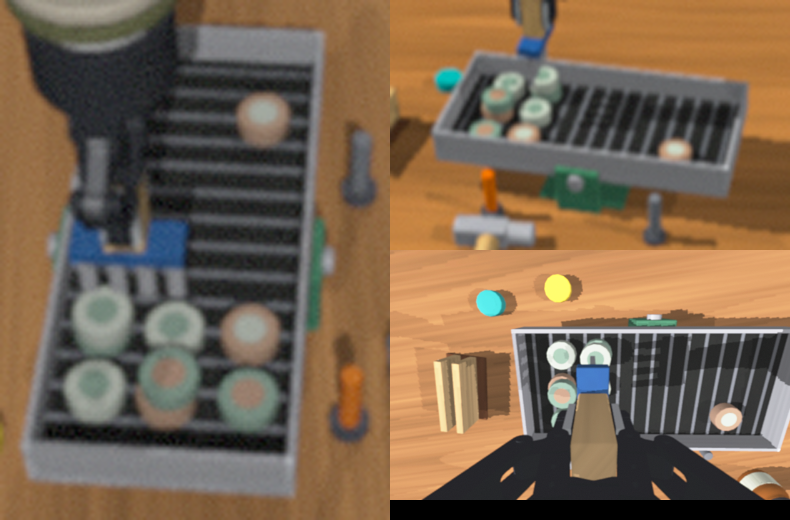

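```bash
s(){ python3 ok.py ${1:-2} || exit; }
python3 -m inch '[[[1.75,-1.9,0],0],[[0,0,1],0],[[0,0,0.6],0],[[0,0,0],0],[[0,0,0],0]]'>/dev/null; s; python3 -c "from h import *;print(loc()['x'])"
python3 -m inch '[[[0,0,0.4],0],[[0,0,0.4],0],[[0,0,0],0]]'>/dev/null; s
python3 -m inch '[[[0,0,0.4],0],[[0,0,0.4],0],[[0,0,0],0]]'>/dev/null; s
python3 -m inch '[[[0,0,0.25],0],[[0,0,0.1],0],[[0,0,0],0]]'>/dev/null; s
python3 -m inch '[[[0,0.6,0],0],[[0,0.6,0],0],[[0,0.6,0],0],[[0,0.6,0],0]]'>/dev/null; s
python3 -m inch '[[[0,0.6,0],0],[[0,0.6,0],0],[[0,0.6,0],0],[[0,0.6,0],0],[[0,0.4,0],0],[[0,0,0],0]]'>/dev/null; s
python3 -m inch '[[[0,0,0.2],0],[[0,0,0.2],0],[[0,0,0],0]]'>/dev/null; s
python3 -m inch '[[[0,0,0.2],0],[[0,0,0.2],0]]'>/dev/null; s
python3 -m inch '[[[0,0,0.2],0],[[0,0,0.2],0]]'>/dev/null; s
python3 -m inch '[[[0,0,0.2],0],[[0,0,0.15],0],[[0,0,0],0]]'>/dev/null; s
```

```text
-85.2 93.4 [ 0.3 -0.3 -3.1]
-40.3
-86.5 86.2 [-0.5  0.5  6.1]
```

```bash
python3 -m inch '[[[0,0,-1],0],[[0,-0.95,0],0],[[0,0,0],0],[[0,0,0],0],[[0,0,0],0]]'>/dev/null
python3 - <<'E'
from det import *
print(loc());a=imaging.camera('side')[:,:,::-1]
for o in stones(a,.032):print('top',o)
for o in stones(a):print('s',o)
E
```

```text
{'t': 20.0, 'x': np.float64(-40.6), 'y': np.float64(-96.2), 'tip': np.float64(95.5), 'yaw': np.float64(-0.136), 'F': array([-0.8,  0.1, -2.8]), 'M': array([ 0.  , -0.02, -0.03]), 'g': 0.268}
top (np.int64(45), np.int64(-79), 28, [162, 167, 158])
top (np.int64(41), np.int64(95), 26, [162, 169, 159])
top (np.int64(48), np.int64(-126), 25, [153, 126, 109])
top (np.int64(-42), np.int64(-136), 24, [153, 161, 151])
s (np.int64(44), np.int64(-68), 25, [162, 167, 158])
s (np.int64(40), np.int64(109), 24, [163, 169, 159])
s (np.int64(-45), np.int64(-127), 23, [154, 162, 151])
s (np.int64(47), np.int64(-117), 22, [152, 126, 109])
```

```bash
s(){ python3 ok.py ${1:-2} || exit; }
python3 -m inch '[[[0,0.1,0.4],0],[[0,0,0.4],0],[[0,0,0],0]]'>/dev/null; s
python3 -m inch '[[[0,0,0.3],0],[[0,0,0.3],0],[[0,0,0],0]]'>/dev/null; s
python3 -m inch '[[[0,0,0.3],0],[[0,0,0.3],0],[[0,0,0],0]]'>/dev/null; s
python3 -m inch '[[[0,0,0.1],0],[[0,0,0],0]]'>/dev/null; s
python3 -m inch '[[[0,0.6,0],0],[[0,0.6,0],0],[[0,0.6,0],0],[[0,0.6,0],0]]'>/dev/null; s
python3 -m inch '[[[0,0.6,0],0],[[0,0.6,0],0],[[0,0.6,0],0],[[0,0.6,0],0],[[0,0.5,0],0],[[0,0,0],0]]'>/dev/null; s
python3 -m inch '[[[0,0,0.2],0],[[0,0,0.2],0],[[0,0,0],0]]'>/dev/null; s
python3 -m inch '[[[0,0,0.2],0],[[0,0,0.2],0]]'>/dev/null; s
python3 -m inch '[[[0,0,0.2],0],[[0,0,0.2],0]]'>/dev/null; s
python3 -m inch '[[[0,0,0.2],0],[[0,0,0.1],0],[[0,0,0],0]]'>/dev/null; s
```

```text
-94.7 86.6 [ 0.8 -1.1 -2.3]
-95.0 81.0 [ 0.1  0.2 -2.9]
-95.0 75.1 [ 0.7  0.  -2.9]
-95.1 74.7 [-0.4  0.  -2.6]
-70.1 74.8 [-0.6 -0.5 -1.7]
-40.6 74.7 [ 0.9 -0.2 -2.1]
-42.5 70.3 [-0.3  0.1 -3. ]
-42.4 66.7 [-0.5 -0.8 -1.4]
-42.3 62.5 [ 0.2  0.6 -1.9]
-42.1 59.5 [-0.6 -0.5 -1.9]
```

```bash
s(){ python3 ok.py ${1:-4} || exit; }
python3 -m inch '[[[0,0,0.1],0],[[0,0,0.1],0],[[0,0,0],0]]'>/dev/null; s
python3 -m inch '[[[0,0.5,-0.01],0],[[0,0.8,-0.014],0],[[0,0.8,-0.014],0],[[0,0.8,-0.014],0]]'>/dev/null; s
python3 -m inch '[[[0,0.8,-0.014],0],[[0,0.8,-0.014],0],[[0,0.8,-0.014],0],[[0,0.8,-0.014],0]]'>/dev/null; s
python3 -m inch '[[[0,0.8,-0.014],0],[[0,0.8,-0.014],0],[[0,0.8,-0.014],0],[[0,0.8,-0.014],0]]'>/dev/null; s
python3 -m inch '[[[0,0.8,-0.014],0],[[0,0.8,-0.014],0],[[0,0.8,-0.014],0],[[0,0.6,-0.014],0],[[0,0.3,0],0]]'>/dev/null; s
python3 -m inch '[[[0,-0.4,-2],0],[[0,-0.1,-2.5],0],[[-0.5,-3.7,0],0],[[-0.7,-3.8,0],0],[[-0.7,-3.8,0],0],[[-0.7,-3.8,0],0],[[-0.7,-3.8,0],0],[[-0.7,-3.8,0],0]]'>/dev/null;
python3 -m inch '[[[0,0,0],0],[[0,0,0],0],[[0,0,0],0]]'>/dev/null
python3 - <<'E'
from det import *
print(loc());a=imaging.camera('side')[:,:,::-1]
for o in stones(a,.032):print('top',o[:3])
for o in stones(a):print('s',o[:3])
E
```

```text
-42.0 57.7 [-0.2  0.1 -1.7]
-11.7 58.3 [-0.1  0.4 -2.5]
20.0 58.9 [ 0.3  0.5 -1.8]
51.7 59.4 [ 0.4 -0.1 -2.4]
85.2 60.0 [ 0.   0.2 -2.3]
{'t': 25.22, 'x': np.float64(-0.2), 'y': np.float64(-147.8), 'tip': np.float64(104.7), 'yaw': np.float64(-0.137), 'F': array([-0.1,  0.2, -2.5]), 'M': array([-0.  , -0.01, -0.05]), 'g': 0.268}
top (np.int64(45), np.int64(-79), 30)
top (np.int64(41), np.int64(95), 28)
top (np.int64(48), np.int64(-126), 23)
top (np.int64(-43), np.int64(-137), 22)
s (np.int64(44), np.int64(-68), 27)
s (np.int64(40), np.int64(109), 25)
s (np.int64(-46), np.int64(-128), 23)
```

```bash
s(){ python3 ok.py ${1:-2} || exit; }
python3 -m inch '[[[0,0.3,1],0],[[0,0,1],0],[[0,0,0.3],0],[[0,0,0],0],[[0,0,0],0]]'>/dev/null; s
python3 -m inch '[[[0,0,0.3],0],[[0,0,0.3],0],[[0,0,0],0]]'>/dev/null; s
python3 -m inch '[[[0,0,0.1],0],[[0,0,0],0]]'>/dev/null; s
python3 -m inch '[[[0,0.6,0],0],[[0,0.6,0],0],[[0,0.6,0],0],[[0,0.6,0],0],[[0,0.6,0],0],[[0,0.6,0],0]]'>/dev/null; s
python3 -m inch '[[[0,0.6,0],0],[[0,0.6,0],0],[[0,0.6,0],0],[[0,0.6,0],0],[[0,0.6,0],0]]'>/dev/null; s
python3 -m inch '[[[0,0.6,0],0],[[0,0.6,0],0],[[0,0.6,0],0],[[0,0.6,0],0],[[0,0.6,0],0],[[0,0.5,0],0],[[0,0,0],0]]'>/dev/null; s
python3 -m inch '[[[0,0,0.2],0],[[0,0,0.2],0],[[0,0,0],0]]'>/dev/null; s
python3 -m inch '[[[0,0,0.2],0],[[0,0,0.2],0]]'>/dev/null; s
python3 -m inch '[[[0,0,0.2],0],[[0,0,0.2],0]]'>/dev/null; s
python3 -m inch '[[[0,0,0.2],0],[[0,0,0.1],0],[[0,0,0],0]]'>/dev/null; s
python3 - <<'E'
from h import *
print(loc())
a=imaging.camera('side')[:,:,::-1];cv2.imwrite('pics/s4.png',a)
b=imaging.camera('scene')[:,:,::-1];cv2.imwrite('pics/sc4.png',b)
E
```

```text
-144.5 81.5 [ 0.6  0.5 -2. ]
-144.9 75.5 [ 0.1  0.2 -2.8]
-145.0 74.9 [ 0.1 -0.1 -1.9]
-108.0 75.0 [ 0.2 -0.3 -2.4]
-78.3 75.0 [-0.1 -0.1 -1.8]
-42.3 74.9 [ 0.3 -0.  -1.6]
-44.4 70.5 [-0.3  0.4 -2.2]
-44.3 66.9 [ 0.3 -0.5 -2.8]
-44.1 62.7 [-0.3 -0.2 -2.3]
-43.9 59.6 [ 0.8 -0.6 -2.3]
{'t': 28.43, 'x': np.float64(-0.7), 'y': np.float64(-43.9), 'tip': np.float64(59.6), 'yaw': np.float64(-0.136), 'F': array([ 0.8, -0.6, -2.3]), 'M': array([-0.02,  0.  , -0.08]), 'g': 0.271}
```

```bash
s(){ python3 ok.py ${1:-4} || exit; }
python3 -m inch '[[[0,0,0.1],0],[[0,0,0.1],0],[[0,0,0],0]]'>/dev/null; s
python3 -m inch '[[[0,0.5,-0.01],0],[[0,0.8,-0.014],0],[[0,0.8,-0.014],0],[[0,0.8,-0.014],0]]'>/dev/null; s
python3 -m inch '[[[0,0.8,-0.014],0],[[0,0.8,-0.014],0],[[0,0.8,-0.014],0],[[0,0.8,-0.014],0]]'>/dev/null; s
python3 -m inch '[[[0,0.8,-0.014],0],[[0,0.8,-0.014],0],[[0,0.8,-0.014],0],[[0,0.8,-0.014],0]]'>/dev/null; s
python3 -m inch '[[[0,0.8,-0.014],0],[[0,0.8,-0.014],0],[[0,0.6,-0.014],0],[[0,0.2,0],0]]'>/dev/null; s
python3 -m inch '[[[0,-0.4,-2],0],[[0,-0.1,-2.5],0],[[-0.5,-2.5,0],0],[[-0.5,-3,0],0],[[-1,-3,0],0],[[-1,-3,0],0],[[-1,-3,0],0],[[0,0,0],0]]'>/dev/null;
python3 - <<'E'
from det import *
print(loc());a=imaging.camera('side')[:,:,::-1];cv2.imwrite('pics/s5.png',a)
b=imaging.camera('scene')[:,:,::-1];cv2.imwrite('pics/sc5.png',b)
for o in stones(a):print('s',o[:3])
for o in stones(b,cam='scene'):print('c',o[:3])
E
```

```text
-43.8 57.8 [-0.3 -0.2 -2. ]
-13.5 58.5 [-0.3 -0.4 -1. ]
18.1 59.1 [ 1.2  0.  -1.8]
49.9 59.6 [-0.1 -0.2 -1.8]
74.6 60.0 [ 0.4 -0.4 -2.4]
{'t': 30.78, 'x': np.float64(40.1), 'y': np.float64(-85.2), 'tip': np.float64(105.5), 'yaw': np.float64(-0.145), 'F': array([-1.2, -0.8, -2. ]), 'M': array([-0.07,  0.03, -0.07]), 'g': 0.273}
s (np.int64(-44), np.int64(89), 30)
s (np.int64(-3), np.int64(-117), 24)
s (np.int64(-51), np.int64(112), 24)
s (np.int64(46), np.int64(-116), 23)
s (np.int64(-49), np.int64(-69), 23)
s (np.int64(-45), np.int64(-127), 22)
```

```bash
s(){ python3 ok.py ${1:-3} || exit; }
python3 -m inch '[[[-0.15,-3,0],0],[[0,-2.7,0],0],[[0,0,0],0],[[0,0,0],0],[[0,0,0],0]]'>/dev/null; python3 -c "from h import *;print(loc())"
```

```text
{'t': 31.3, 'x': np.float64(41.3), 'y': np.float64(-132.1), 'tip': np.float64(104.8), 'yaw': np.float64(-0.134), 'F': array([-0.5,  0.1, -2.6]), 'M': array([0.02, 0.05, 0.05]), 'g': 0.271}
```

```bash
s(){ python3 ok.py ${1:-2} || exit; }
python3 -m inch '[[[0,-1.8,0],0],[[0,0,1],0],[[0,0,1],0],[[0,0,0],0],[[0,0,0],0]]'>/dev/null; s
python3 -m inch '[[[0,0,0.8],0],[[0,0,0.8],0],[[0,0,0],0]]'>/dev/null; s
python3 -m inch '[[[0,0,0.4],0],[[0,0,0.4],0],[[0,0,0],0]]'>/dev/null; s
python3 -m inch '[[[0,0,0.2],0],[[0,0,0.2],0],[[0,0,0],0]]'>/dev/null; s
```

```text
-149.8 83.6 [ 0.6  0.2 -2.6]
-150.9 67.0 [-0.4 -0.  -1.7]
-151.6 60.2 [-1.  -0.2 -2. ]
-151.7 56.8 [-0.6  0.7 -2.8]
```

```bash
s(){ python3 ok.py ${1:-3} || exit; }
python3 -m inch '[[[0,0,0.1],0],[[0,0.3,0],0],[[0,0.6,-0.01],0],[[0,0.6,-0.01],0]]'>/dev/null; s
python3 -m inch '[[[0,0.6,-0.01],0],[[0,0.6,-0.01],0],[[0,0.6,-0.01],0],[[0,0.6,-0.01],0]]'>/dev/null; s
python3 -m inch '[[[0,0.6,-0.01],0],[[0,0.6,-0.01],0],[[0,0.6,-0.01],0],[[0,0.4,-0.01],0],[[0,0.1,0],0],[[0,0,0],0]]'>/dev/null; s
python3 -c "from h import *;print(loc())"
python3 -m inch '[[[0,-0.3,0],0],[[0,0,-2],0],[[0,0,-2],0],[[4,-1,0],0],[[4,-1,0],0],[[0.25,-2,0],0],[[0,-1.5,0],0],[[0,0,0],0]]'>/dev/null
python3 -m inch '[[[0,0,0],0],[[0,0,0],0]]'>/dev/null
python3 - <<'E'
from det import *
print(loc());a=imaging.camera('side')[:,:,::-1];cv2.imwrite('pics/s6.png',a)
b=imaging.camera('scene')[:,:,::-1];cv2.imwrite('pics/sc6.png',b)
for o in stones(a):print('s',o[:3])
E
```

```text
-136.2 56.3 [ 0.1 -1.2 -2.3]
-111.9 56.7 [ 0.2 -0.8 -1.7]
-89.2 57.0 [ 0.4 -0.4 -1.4]
{'t': 33.63, 'x': np.float64(41.1), 'y': np.float64(-89.2), 'tip': np.float64(57.0), 'yaw': np.float64(-0.135), 'F': array([ 0.4, -0.4, -1.4]), 'M': array([-0.01,  0.02, -0.01]), 'g': 0.273}
{'t': 34.47, 'x': np.float64(-40.9), 'y': np.float64(-147.9), 'tip': np.float64(97.1), 'yaw': np.float64(-0.136), 'F': array([-0.7, -0.2, -2.3]), 'M': array([-0.03, -0.04, -0.02]), 'g': 0.269}
s (np.int64(43), np.int64(-32), 27)
s (np.int64(40), np.int64(109), 24)
s (np.int64(-3), np.int64(-67), 24)
s (np.int64(-3), np.int64(96), 23)
```

```bash
s(){ python3 ok.py ${1:-2} || exit; }
python3 -m inch '[[[0,-0.35,1],0],[[0,0,1.2],0],[[0,0,0],0],[[0,0,0],0]]'>/dev/null; s
python3 -m inch '[[[0,0,0.4],0],[[0,0,0.4],0],[[0,0,0],0]]'>/dev/null; s
python3 -m inch '[[[0,0,0.3],0],[[0,0,0.3],0],[[0,0,0],0]]'>/dev/null; s
python3 -m inch '[[[0,0,0.25],0],[[0,0,0.15],0],[[0,0,0],0]]'>/dev/null; s
```

```text
-151.3 74.0 [ 0.   0.  -1.4]
-151.4 66.5 [-1.1 -0.2 -2.1]
-151.4 60.5 [-0.4  0.4 -2.7]
-151.5 56.7 [-0.1 -0.3 -2.5]
```

```bash
s(){ python3 ok.py ${1:-3} || exit; }
python3 -m inch '[[[0,0,0.1],0],[[0,0.3,0],0],[[0,0.6,-0.01],0],[[0,0.6,-0.01],0]]'>/dev/null; s
python3 -m inch '[[[0,0.6,-0.01],0],[[0,0.6,-0.01],0],[[0,0.6,-0.01],0],[[0,0.6,-0.01],0]]'>/dev/null; s
python3 -m inch '[[[0,0.6,-0.01],0],[[0,0.6,-0.01],0],[[0,0.6,-0.01],0],[[0,0.3,-0.01],0],[[0,0,0],0],[[0,0,0],0]]'>/dev/null; s
python3 -c "from h import *;print(loc())"
python3 -m inch '[[[0,-0.3,0],0],[[0,0,-2],0],[[0,0,-2],0],[[-2.1,-1,0],0],[[-2,-1.5,0],0],[[0,-2,0],0],[[0,-1.3,0],0],[[0,0,0],0]]'>/dev/null
python3 -m inch '[[[0,0,0],0],[[0,0,0],0]]'>/dev/null
python3 - <<'E'
from det import *
print(loc());a=imaging.camera('side')[:,:,::-1];cv2.imwrite('pics/s7.png',a)
for o in stones(a):print('s',o[:3])
E
```

```text
-136.1 56.3 [-0.2 -0.  -1.6]
-111.9 56.7 [-0.5 -1.1 -2.2]
-91.3 57.0 [-0.2 -0.1 -2.1]
{'t': 36.82, 'x': np.float64(-41.3), 'y': np.float64(-91.3), 'tip': np.float64(57.0), 'yaw': np.float64(-0.135), 'F': array([-0.2, -0.1, -2.1]), 'M': array([ 0.04, -0.01, -0.  ]), 'g': 0.271}
{'t': 37.65, 'x': np.float64(-0.2), 'y': np.float64(-152.0), 'tip': np.float64(96.9), 'yaw': np.float64(-0.136), 'F': array([-0.5,  0.8, -0.8]), 'M': array([-0.01,  0.02, -0.01]), 'g': 0.268}
s (np.int64(40), np.int64(109), 26)
s (np.int64(45), np.int64(-32), 24)
```

```bash
s(){ python3 ok.py ${1:-3} || exit; }
python3 -m inch '[[[0,0,1],0],[[0,0,1.2],0],[[0,0,0],0],[[0,0,0],0]]'>/dev/null; s
python3 -m inch '[[[0,0,0.4],0],[[0,0,0.4],0],[[0,0,0],0]]'>/dev/null; s
python3 -m inch '[[[0,0,0.3],0],[[0,0,0.3],0],[[0,0,0],0]]'>/dev/null; s
python3 -m inch '[[[0,0,0.25],0],[[0,0,0.15],0],[[0,0,0],0]]'>/dev/null; s
python3 -m inch '[[[0,0,0.1],0],[[0,0.3,0],0],[[0,0.6,-0.01],0],[[0,0.6,-0.01],0]]'>/dev/null; s
python3 -m inch '[[[0,0.6,-0.01],0],[[0,0.6,-0.01],0],[[0,0.6,-0.01],0],[[0,0.6,-0.01],0]]'>/dev/null; s
python3 -m inch '[[[0,0.6,-0.01],0],[[0,0.6,-0.01],0],[[0,0.6,-0.01],0],[[0,0.2,-0.01],0],[[0,0,0],0],[[0,0,0],0]]'>/dev/null; s
python3 -m inch '[[[0,-0.4,0],0],[[0,0,-2.5],0],[[0,0,-3],0],[[0,-3,0],0],[[0,-3.5,0],0],[[0,-3.5,0],0],[[0,-3.5,0],0],[[0,-3.5,0],0]]'>/dev/null
python3 -m inch '[[[0,-3.5,0],0.05],[[0,-2.7,0],0.05],[[0,0,0],0],[[0,0,0],0],[[0,0,0],0]]'>/dev/null
python3 - <<'E'
from det import *
print(loc(),tool()[:3,3]);a=imaging.camera('side')[:,:,::-1];cv2.imwrite('pics/s8.png',a)
np.save('wT8.npy',wcam());w=imaging.camera('wrist')[:,:,::-1];cv2.imwrite('pics/w8.png',w);c=imaging.camera('scene')[:,:,::-1];cv2.imwrite('pics/sc8.png',c)
for o in stones(a):print('s',o[:3])
o=np.zeros((600,800,3),np.uint8)
o[:600,:400]=cv2.resize(a[150:390,210:370],(400,600),interpolation=cv2.INTER_CUBIC)
o[:250,400:]=cv2.resize(c[140:240,210:370],(400,250),interpolation=cv2.INTER_CUBIC)
o[250:500,400:]=cv2.resize(w,(400,250));cv2.imwrite('pics/p10.png',o)
E
```

```text
-151.7 73.6 [-1.  -0.3 -1.6]
-152.3 66.3 [-0.3  0.5 -2.1]
-152.3 60.4 [-0.7  0.3 -1.8]
-152.3 56.7 [ 0.1 -0.2 -2.4]
-136.9 56.3 [ 0.4 -0.3 -2.2]
-112.5 56.7 [ 0.1 -0.4 -1.3]
-93.5 57.1 [-0.2  0.  -2.4]
{'t': 41.03, 'x': np.float64(-0.9), 'y': np.float64(-329.5), 'tip': np.float64(111.7), 'yaw': np.float64(-0.236), 'F': array([ 0. ,  0.5, -2.1]), 'M': array([0.05, 0.02, 0.04]), 'g': 0.27} [ 0.4771 -0.3842  0.179 ]
s (np.int64(40), np.int64(109), 28)
s (np.int64(45), np.int64(-32), 26)
```

View pics/p10.png

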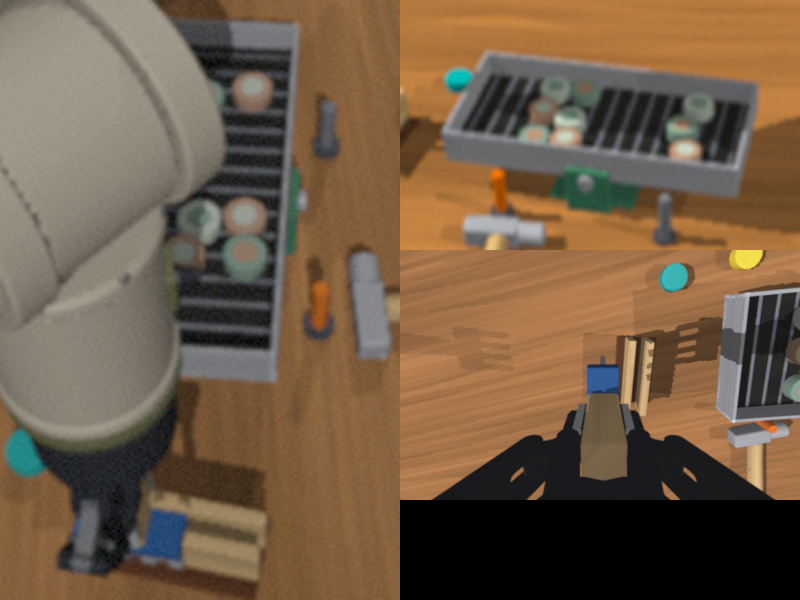

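All nine lie flat in single-layer rows, three of them in the far third. I'll check the scene pixel positions and align over the rest.

```bash
python3 - <<'E'
from h import *
c,n=np.cos(YAW),np.sin(YAW)
for p in [(697,102),(682,125),(684,147),(554,87),(586,90),(543,107),(570,120),(534,133),(566,135)]:
    q=ray("scene",(p[0]-400)/2.5+210,p[1]/2.5+140,.071)[:2]-C0; print(p,((c*q[0]+n*q[1])*1e3).round(),((-n*q[0]+c*q[1])*1e3).round())
E
python3 -m inch '[[[-0.5,2.5,0],0],[[-0.57,2.65,0],0],[[0,0,0],0],[[0,0,0],0],[[0,0,0],0]]'
python3 -c "from h import *;print(loc(),tool()[:3])"
```

```text
(697, 102) -49.0 102.0
(682, 125) -4.0 92.0
(684, 147) 34.0 102.0
(554, 87) -42.0 -72.0
(586, 90) -45.0 -33.0
(543, 107) -3.0 -74.0
(570, 120) 14.0 -36.0
(534, 133) 45.0 -70.0
(566, 135) 41.0 -34.0
time_s: 41.6
tool_pos: [0.5003, -0.3356, 0.1795]
tcp_rot: [0.0, 0.116, 0.993, 0.0]
ft_force: [-0.3, 0.0, -3.1]
finger_gap: 0.271
grip_force: 80.0
{'t': 41.6, 'x': np.float64(15.3), 'y': np.float64(-278.2), 'tip': np.float64(112.2), 'yaw': np.float64(-0.233), 'F': array([-0.3,  0. , -3.1]), 'M': array([-0.07,  0.06, -0.02]), 'g': 0.271} [[-0.9729  0.2313  0.0002  0.5003]
 [ 0.2313  0.9729 -0.     -0.3356]
 [-0.0002  0.     -1.      0.1795]]
```

Two stones, (14,−36) and (41,−34), read suspiciously close together. I'll check from above with the wrist camera before stowing the rake.

```bash
python3 -m inch '[[[-0.88,3.9,0],0],[[-0.88,3.9,0],0],[[-0.88,3.9,0],0],[[-0.88,3.9,0],0],[[-0.88,3.9,0],0],[[-0.88,3.9,0],0],[[0,0,0],0],[[0,0,0],0]]'>/dev/null
python3 -m inch '[[[0,0,0],0],[[0,0,0],0]]'>/dev/null
python3 - <<'E'
from det import *
print(loc())
T=wcam();np.save('wT9.npy',T);w=imaging.camera('wrist')[:,:,::-1];cv2.imwrite('pics/w9.png',w)
q=rect(w,.016,cam='wrist',T=T);cv2.imwrite('pics/rect9.png',q)
cs=cv2.HoughCircles(cv2.medianBlur(cv2.resize(q,None,fx=3,fy=3,interpolation=cv2.INTER_CUBIC).max(2),5),cv2.HOUGH_GRADIENT,1,50,param1=100,param2=18,minRadius=46,maxRadius=62)
for x,y,r_ in (cs[0] if cs is not None else []): print(round(x/3-80),round(170-y/3),round(r_/3,1))
E
```

```text
{'t': 42.43, 'x': np.float64(89.4), 'y': np.float64(-53.8), 'tip': np.float64(112.3), 'yaw': np.float64(-0.239), 'F': array([ 0.2, -0.7, -3. ]), 'M': array([ 0.01, -0.03, -0.02]), 'g': 0.27}
41 105 17.5
7 -38 17.5
48 -70 17.8
-3 -72 17.5
-1 93 17.8
44 -34 17.9
-44 -70 18.3
-50 -35 17.9
```

All nine stones are flat: circles of radius about 17.7 mm, closest pair about 35 mm apart, and at least 15 mm from the third boundaries. Back to the rest.

```bash
python3 -m inch '[[[0.88,-3.9,0],0],[[0.88,-3.9,0],0],[[0.88,-3.9,0],0],[[0.88,-3.9,0],0],[[0.88,-3.9,0],0],[[0.88,-3.9,0],0],[[0,0,0],0],[[0,0,0],0]]'>/dev/null
python3 -m inch '[[[0,0,2.5],0],[[0,0,2.2],0],[[0,0,0],0],[[0,0,0],0]]'>/dev/null
python3 -c "from h import *;print(loc(),tool()[:3,3])"
```

```text
{'t': 43.48, 'x': np.float64(14.3), 'y': np.float64(-278.3), 'tip': np.float64(64.4), 'yaw': np.float64(-0.235), 'F': array([ 0. , -0.7, -0.9]), 'M': array([ 0.01,  0.  , -0.02]), 'g': 0.274} [ 0.4993 -0.3355  0.1317]
```

Aligned with the pickup pose, so I'll lower with the force guard.

```bash
s(){ python3 ok.py ${1:-2} || exit; }
python3 -m inch '[[[0,0,0.6],0],[[0,0,0.6],0],[[0,0,0],0]]'>/dev/null; s
python3 -m inch '[[[0,0,0.4],0],[[0,0,0.4],0],[[0,0,0],0]]'>/dev/null; s
python3 -m inch '[[[0,0,0.7],0],[[0,0,0.7],0],[[0,0,0],0]]'>/dev/null; s
python3 -m inch '[[[0,0,0.7],0],[[0,0,0.7],0],[[0,0,0],0]]'>/dev/null; s
python3 -m inch '[[[0,0,0.4],0],[[0,0,0.2],0],[[0,0,0],0]]'>/dev/null; s
python3 -m inch '[[[0,0,0.1],0],[[0,0,0.1],0],[[0,0,0],0]]'>/dev/null; s
```

```text
-278.9 52.8 [ 0.3  0.  -1.7]
-278.9 44.3 [ 0.1  0.2 -1.2]
-278.5 29.2 [ 0.7  0.2 -3.5]
-278.6 15.2 [ 0.5  0.3 -2. ]
-279.0 10.6 [-0.8 -0.5 -2.4]
-279.1 9.1 [-0.1  1.5 -2. ]
```

```bash
python3 -m inch '[[[0,0,0.06],0],[[0,0,0],0]]'>/dev/null; python3 ok.py 2 && python3 -m inch '[[[0,0,0.05],0],[[0,0,0],0]]'>/dev/null; python3 ok.py 2
python3 -m inch '[[[0,0,0],0],[[0,0,0],0],[[0,0,0],0],[[0,0,0],0],[[0,0,0],0],[[0,0,0],0],[[0,0,0],0],[[0,0,0],0]]' 1
python3 -m inch '[[[0,0,-1],0],[[0,0,-2],0],[[0,0,-3],0],[[0,0,-3],0],[[0,0,-3],0],[[0,0,-3],0],[[0,0,0],0],[[0,0,0],0]]'
python3 - <<'E'
from h import *
# hilt check: light-wood top at z=.13, expected near (.4993,-.336); compare with first wrist view
T=wcam();w=imaging.camera('wrist')
c=imaging.camera_info('wrist');inv=np.linalg.inv(T)
def px(p):
    q=inv@np.r_[p,1];return np.array([q[0]/q[2]*c['fx']+c['cx'],q[1]/q[2]*c['fy']+c['cy']]).round()
cv2.imwrite('pics/w10.png',w[:,:,::-1])
m=((w[...,2].astype(int)>w[...,0].astype(int)+40)).astype(np.uint8)
n,l,st,ce=cv2.connectedComponentsWithStats(m)
for i in range(1,n):
    if st[i,4]>60:print('blue',st[i],ray('wrist',*ce[i],.062,T))
print(px([.4993,-.3365,.13]),w[tuple(px([.4993,-.3365,.13]).astype(int)[::-1])], tool()[:3,3])
E
```

```text
-279.1 8.4 [ 0.  -0.5 -1.2]
-279.2 8.1 [ 0.3  0.1 -1.7]
time_s: 45.98
tool_pos: [0.4998, -0.3365, 0.0753]
tcp_rot: [-0.0, 0.118, 0.993, -0.0]
ft_force: [0.1, -0.0, 0.5]
finger_gap: 1.006
grip_force: 0.0
time_s: 46.65
tool_pos: [0.5005, -0.3374, 0.2281]
tcp_rot: [0.002, 0.118, 0.993, -0.001]
ft_force: [-0.4, 0.3, -0.1]
finger_gap: 0.999
grip_force: 0.0
blue [ 355   18   37   39 1145] [ 0.3899 -0.2695  0.062 ]
blue [313 142  27  24 602] [ 0.4768 -0.3311  0.062 ]
[326. 198.] [232 198 144] [ 0.4999 -0.3367  0.2262]
```

```bash
python3 -m inch '[[[0,0,-2],0],[[0,0,0],0],[[0,0,0],0],[[0,0,0],0]]'>/dev/null; python3 -c "
from cell import r
print(r.job_done())"
```

```text
the job is handed in; nothing more can be done
None
```

The job is handed in at about 47 s; no verdict came back. By my camera readings all nine stones lie flat in one layer (three per third, though one far-third stone was seen only in the scene view), and the rake is back in its rest, released.

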